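# Switch the air selector over to the filter

### The job

Switch the bench's air selector over to the port with the filter, the wide tall canister: press the handle down so that its key stays clear, turn it the shorter way round to that port, and feel for the notch so that the handle springs all the way up and locks there. Never force the key against the notches or the bottom, let go at the end, and leave everything else where it is.

Things in the scene. Friction and masses are not known exactly. Their poses are not given: they have to be found in the camera images.
- valve: Round dark steel deck, 310 mm wide, 12 mm thick, fixed on the bench, with the round grey selector valve (134 mm) in its middle. Origin: under the centre. Its -x is the handle's zero direction. Six ports stand 115 mm from the axis at +30, +90, +150, -150, -90, -30 degrees from there (+ is anticlockwise seen from above), one notch inside the valve for each; no fitting is over 90 mm above the bench.
- valve_axis (a point): Point on the upright turning axis of the valve, at the flat top of the valve body, 78 mm above the bench; axes as the valve's, z up. With the handle fully up, the knob's centre is 58 mm above this point and 80 mm to the side.
- knob_center (a point): Centre (half-way up) of the plain round upright black knob on the end of the selector's aluminium lever: 28 mm in diameter, 40 mm tall, 80 mm from the valve axis; round and smooth, it can turn between the fingers, so grip it across its path. The lever (18 mm wide) runs from under the knob to the hub; its top is 20 mm below this point. Fully up, this point is 136 mm above the bench.
- handle (a joint): Angle of the lever about the valve axis, rad; 0 along the valve's -x, positive anticlockwise seen from above. It turns endlessly either way, no stops; the value does not jump at a full turn. At the start it was left near zero (within 0.1), between the +30 and -30 degree ports. Turning friction: 2 to 3 N at the knob.
- stem (a joint): How far the handle is pressed down, m. 0: fully up, home in a notch. 0.007 to 0.008: the key under it rides on the flat between notches, as at the start. 0.0085 to 0.0135: key clear, the handle turns freely. 0.014: it hits the bottom. A spring lifts it with about 6 N when up, 11 N at the bottom; left free over any notch it jumps up by itself.
- key: Hidden key under the handle, 42 mm from the axis, turning with it (origin on the axis). The six square notches are 60 degrees apart, with 6 mm of play at the knob, but their ring sits up to 0.36 rad askew of the ports, unseen: feel for the 8 mm jump up, then a firm side. Over 35 N on the key (about 18 N sideways at the knob with the key in a notch, or at the bottom) damages it.
- filter_top (a point): Top centre of the filter: the widest, tallest fitting on the deck, a plain aluminium canister 58 mm in diameter with a 16 mm stud on top; this point is 88 mm above the bench, 115 mm from the valve axis. It stands at the +90, +150, -90 or -150 degree port; the others have a low dome cap, a square-headed plug or a slim hose nipple, and small round plugs at +30 and -30.
- collar: Loose steel collar, 34 mm across, 12 mm tall, lying on the deck on the zero side; leave alone. Origin: under its centre.
- bushing: Loose dark bushing, 26 mm across, 20 mm tall, on the deck on the far side; leave alone. Origin: under its centre.
- wrench: Wrench lying on the bench to the right; leave alone. Origin: under its centre.
- screwdriver: Screwdriver lying on the bench to the left; leave alone. Origin: under its centre.
- tape_roll: Roll of tape, 96 mm across, 48 mm tall; leave alone. Origin: under its centre.
- small_carton: Small carton 120 x 160 x 90 mm; leave alone. Origin: under its centre.
- bowl: White bowl, 140 mm across; leave alone. Origin: under its centre.

How it is judged:
By the outcome, as a careful person would: the job done as asked, in the order asked, and still so for the second after the job is handed in, with the robot touching nothing.
It also fails if it takes over 54 s, if anything falls off the work surface, if the arm or the gripper's body presses on something with over 40 N, if the wrist force passes 120 N, or if a joint passes its speed limit or range.

### The arm

A 7-joint arm with a two-finger parallel gripper is mounted at the origin on the work surface. World frame = base frame: x ahead of the robot, y to its left, z up, the work surface at z = 0. Lengths are in m, angles in rad, forces in N, time in s.
With the tool pointing down it reaches from about 0.425 to 0.925 m from the base axis. Payload 6.8 kg.
Tool frame: the origin (TCP) lies at the very end of the fingers, on their centre line; the grasp point (between the pads) lies bot.grip_point_offset behind it (bot.grip_point_offset is the distance from the TCP to the grasp point, in m); z points along the fingers, y is the line along which they close (so a half turn about z gives the same grasp; the last joint's range is limited). The gripper opens to 85 mm and grips with 20 to 120 N. Pads are 22 mm wide; open, the fingers measure 114 mm over their backs; the gripper's body (76 mm by 85 mm) begins 54 mm behind the grasp point. The pads swing forward as they close: fully open they stand 13 mm farther back than shut.
Start: joints at [1.109, 0.477, 0.022, 1.555, -0.011, 1.109, -0.083], TCP at [0.234, -0.633, 0.231] pointing down, gripper open.
Joint ranges: [-2.96, 2.96], [-0.34, 2.1], [-1.41, 1.46], [0.24, 2.44], [-1.37, 4.51], [0.17, 1.92], [-2.96, 2.96]. Speed limits (rad/s): [2.39, 2.39, 3.14, 3.14, 3.14, 3.14, 3.14].

### API

Orientations are given as a unit quaternion [w, x, y, z].
In Python, from station import bot, imaging gives the robot as it stands. The module is installed in compiled form; this text tells all that it offers.
- The arm moves only by the tool carry_out, never from a script. Its argument "targets" is one flat list of numbers, 5 for each row, row after row: the closure in counts, from 0 (fully open) to 255 (shut), then the shift along the world's x, y, z in mm, then the turn about the world's z in degrees. A call has 1 to 20 rows; each row shifts and turns the commanded pose from where the row before left it; what a row does not reach is not made up. A row lasts 1/10 s, in which the tool goes at most 50 mm and 8.59 degrees, less where a joint would pass 70% of its speed; a pose out of reach is approached as far as the arm can. A call is refused whole if a number of a shift passes 50 or a number of a turn 8.59, either way. A call with a gripper value outside its range is refused whole. The fingers move at their own pace and stop on an object; "newtons" is the grip in N (left out, the last holds). Time passes only in rows, so rows that do not move let the fingers close. It gives the time, the measured TCP pose, the force, the opening and the grip force at its end, in the units of the state.
- bot.get_obs(): the state, without advancing time (a new reading comes with each control period).
- imaging.read_camera(name): name is "scene" or "top" or "wrist"; returns a dict with "frame" (400x640x3 uint8, red, green, blue), "fov_y" (degrees; the focal length in pixels is half the picture's height over the tangent of half this angle, whatever the lens; pixels are square), "cx", "cy" (the principal point, pixels), "pose" (4x4, takes a point from camera to world coordinates); the wrist camera has in their place "tool_from_camera" (4x4, takes a point from camera to tool coordinates, whose origin is the TCP and whose axes are the flange's). Camera axes: x right, y up, looking along -z (the intrinsics and any distortion apply to the point x, -y, -z); pixel columns grow to the right and rows downward; lengths in m; the calibration is good to about 2 mm. The wrist camera is an equidistant fisheye: a pixel r from the principal point sees the ray r / f radians off the axis. A picture is of the moment at which its call begins: read the wrist's pose just before it. There is no depth.
- bot.hand_in(): hands the job in; it is judged then, once.
The state is a dict: "t": time; "q": joint angles; "joint_vel": joint speeds; "joint_torque": joint torques, N m; "eef_pos": TCP position; "tool_rot": TCP orientation; "contact_force": force on the tool from outside, world axes, zero at the start; "torque": the same for the moment, N m; "gripper_width": opening from 0.0 (shut) to 1.0 (fully open); "grasp_force": force on a finger pad.
Only numpy, scipy, OpenCV 4.12 (cv2) and the standard library are available. Lean on these libraries where they do the work, as an engineer would, in place of code of your own. Each camera call takes 0.05 s, during which the arm holds its last target. There are 200 camera calls.

## Working session

There is one attempt and no reset: what is moved stays moved. The work goes in short steps, Python scripts to look and compute and a tool call to move; the robot and the scene stay as the last step left them, time stands still between calls to the robot, and variables do not carry over. Pictures are saved under pics/ and viewed, at most 10 in all, crops included, and the job is handed in when it is done.

Besides the shell and the picture viewer there is one more tool, called after ">>>" in YAML: its name, and indented under it one key for each argument. carry_out: Moves the arm, as the interface text tells. Its arguments: {"type":"object","properties":{"targets":{"type":"array","items":{"type":"number"}},"newtons":{"type":"number"}},"required":["targets"]}

```bash
mkdir -p pics
cat > h.py <<'E'
import numpy as np, cv2
from station import bot, imaging
def ray(c,u,v):
    f=200/np.tan(np.radians(c["fov_y"])/2)
    d=np.array([(u-c["cx"])/f,-(v-c["cy"])/f,-1.]);P=np.array(c["pose"])
    return P[:3,3],P[:3,:3]@d
def onplane(c,u,v,z):
    o,d=ray(c,u,v);return o+d*(z-o[2])/d[2]
E
python3 - <<'E'
from h import *
import pickle
for n in("scene","top"):
    c=imaging.read_camera(n);pickle.dump(c,open(n+".pkl","wb"))
    print(n,c["fov_y"],c["cx"],c["cy"],np.round(c["pose"],3).tolist(),[k for k in c])
    cv2.imwrite(f"pics/{n}0.png",c["frame"][:,:,::-1])
o=bot.get_obs();print(o,bot.grip_point_offset)
E
```

```text
scene 47.5995310888592 314.7716202489957 199.14207237316472 [[-0.806, -0.446, 0.39, 1.044], [0.592, -0.602, 0.536, 0.639], [-0.004, 0.662, 0.749, 0.995], [0.0, 0.0, 0.0, 1.0]] ['frame', 'fov_y', 'cx', 'cy', 'pose']
top 57.691132135198686 323.83827439152446 195.89669731647675 [[-0.007, 0.992, -0.13, 0.428], [-1.0, -0.007, 0.006, -0.01], [0.005, 0.13, 0.992, 1.175], [0.0, 0.0, 0.0, 1.0]] ['frame', 'fov_y', 'cx', 'cy', 'pose']
{'t': 0.1, 'q': array([ 1.10886634,  0.47771577,  0.02232333,  1.55636734, -0.0115237 ,
        1.10931261, -0.08311007]), 'joint_vel': array([ 5.98537384e-04, -1.16828419e-03,  2.20768263e-05, -1.53605422e-03,
        1.16458829e-04,  2.60729505e-04,  1.18107345e-03]), 'joint_torque': array([ 6.71112095e-03, -5.97751844e+01,  1.61437400e+00, -2.81950879e+01,
        1.27449693e-02,  5.01647213e-03,  3.43397596e-05]), 'eef_pos': array([ 0.23369905, -0.63266882,  0.23041745]), 'tool_rot': array([-8.15414483e-04,  9.84389529e-01,  1.76001572e-01, -1.92597806e-04]), 'contact_force': array([0.40851465, 0.08533084, 0.32237177]), 'torque': array([ 0.00539062, -0.00263371, -0.01546592]), 'grasp_force': 0.0, 'gripper_width': 1.0022213123927866} 0.0187
```

View pics/scene0.png

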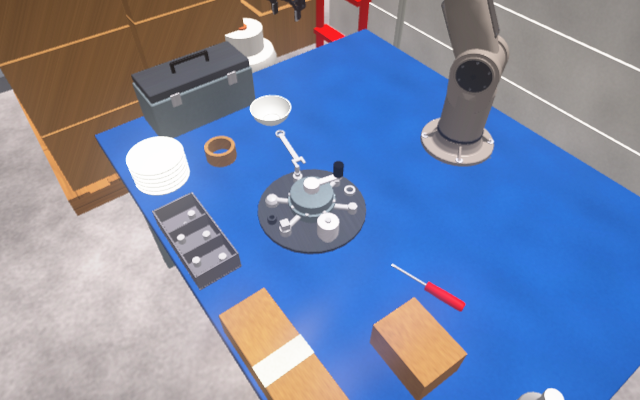

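View pics/top0.png

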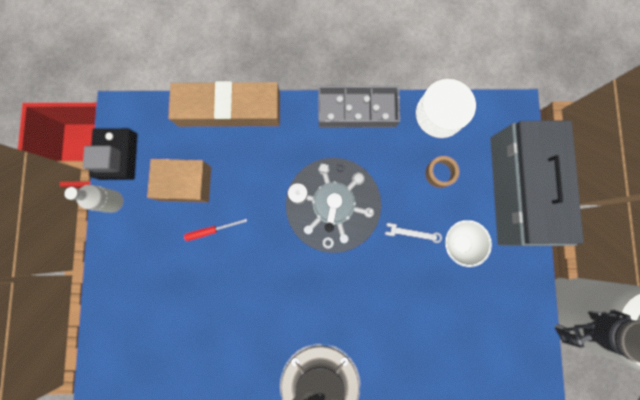

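The scene view shows the black knob at about (338,169) and the canister at (328,226). In the top view the deck is centred near (333,204), the knob is at (329,227) and the canister at (297,192), which is the +y side. Next I'll measure these.

Run:
```python
from h import *
import pickle
t=pickle.load(open("top.pkl","rb"));s=pickle.load(open("scene.pkl","rb"))
a=cv2.resize(t["frame"][150:260,275:390],None,fx=5,fy=5,interpolation=cv2.INTER_CUBIC)
cv2.imwrite("pics/topcrop.png",a[:,:,::-1])
hsv=cv2.cvtColor(t["frame"],cv2.COLOR_RGB2HSV)
# deck mask: non-blue in window
w=np.zeros((400,640),np.uint8);w[150:258,280:386]=1
m=((hsv[:,:,1]<120)|(hsv[:,:,2]<70)).astype(np.uint8)*w
cs,_=cv2.findContours(m,cv2.RETR_EXTERNAL,cv2.CHAIN_APPROX_NONE);c=max(cs,key=cv2.contourArea)
e=cv2.fitEllipse(c);print("deck ell",e)
ctr=onplane(t,*e[0],.012);print("deck",ctr)
for n,c in(("top",t),("scene",s)):
    g=c["frame"].max(2); w=np.zeros_like(g)
    if n=="top": w[218:240,318:342]=1
    else: w[155:185,325:350]=1
    m=((g<45)*w).astype(np.uint8);k,l,st,ce=cv2.connectedComponentsWithStats(m)
    for i in range(1,k):
        if st[i,4]>15: print(n,st[i],ce[i],onplane(c,*ce[i],.13 ))
print("filter top", onplane(t,297,192,.088))
```

```text
deck ell ((332.9833984375, 204.79534912109375), (94.71417999267578, 95.31103515625), 107.20787048339844)
deck [ 0.55133869 -0.04620973  0.012     ]
filter top [0.58289196 0.06445208 0.088     ]
```

View pics/topcrop.png

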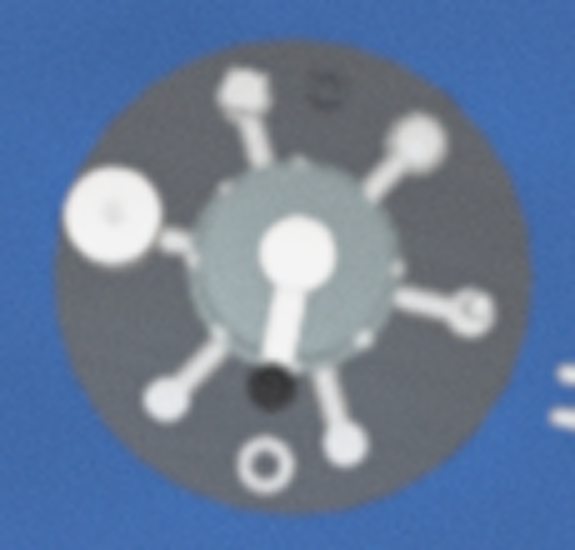

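The crop shows the hub at about (297,253), the knob at (271,387) and the canister at (112,214). The small plugs are at lower left and lower right. Seen from above, the filter is clockwise from the handle, at the -90 degree port. The travel is therefore about -90 degrees, swinging through +y.

Run:
```python
from h import *
import pickle
t=pickle.load(open("top.pkl","rb"))
A=np.array([.5513,-.0462])
def up(x,y): return 275+(x-2)/5,150+(y-2)/5
for n,x,y,z in(("knobtop",271,384,.1485),("filter",112,214,.088),("p-30",165,400,.045),("p+30",345,445,.045),("hub",297,253,.115)):
    p=onplane(t,*up(x,y),z);d=p[:2]-A;print(n,p.round(4),np.linalg.norm(d).round(4),np.degrees(np.arctan2(d[1],d[0])).round(1))
```

```text
knobtop [ 0.4757 -0.0296  0.1485] 0.0774 167.6
filter [0.5817 0.0644 0.088 ] 0.1147 74.7
p-30 [0.4711 0.0343 0.045 ] 0.1136 134.9
p+30 [ 0.4426 -0.0769  0.045 ] 0.113 -164.2
hub [ 0.554  -0.0462  0.115 ] 0.0027 0.6
```

>>> carry_out:
  targets: [0,12,29,0,8.5,0,12,29,0,8.5,0,12,29,0,8.5,0,12,29,0,8.5,0,12,29,0,8.5,0,12,29,0,8.5,0,12,29,0,8.5,0,12,29,0,8.5,0,12,29,0,8.5,0,12,29,0,8.5,0,12,29,0,8.5,0,12,29,0,8.5,0,12,29,0,8.5,0,12,29,0,8.5,0,12,29,0,8.5,0,12,29,0,8.5,0,12,29,0,8.5,0,12,29,0,0,0,12,29,0,0,0,12,29,0,0]

```text
t: 2.1
eef_pos: [0.4739, -0.0522, 0.2311]
tool_rot: [-0.0, 0.133, 0.991, -0.0]
contact_force: [-0.2, -0.2, -0.6]
gripper_width: 0.997
grasp_force: 0.0
```

```bash
cat >> h.py <<'E'
from scipy.spatial.transform import Rotation as R
def wplane(o,c,u,v,z):
    f=200/np.tan(np.radians(c["fov_y"])/2);x,y=u-c["cx"],v-c["cy"];r=np.hypot(x,y);th=r/f
    d=np.array([np.sin(th)*x/r,-np.sin(th)*y/r,-np.cos(th)])
    T=np.eye(4);q=o["tool_rot"];T[:3,:3]=R.from_quat([q[1],q[2],q[3],q[0]]).as_matrix();T[:3,3]=o["eef_pos"]
    P=T@np.array(c["tool_from_camera"]);p=P[:3,3];d=P[:3,:3]@d
    return p+d*(z-p[2])/d[2]
E
python3 - <<'E'
from h import *
import pickle
o=bot.get_obs();c=imaging.read_camera("wrist");pickle.dump((o,c),open("w1.pkl","wb"))
print(o["q"].round(2),c["fov_y"],c["cx"],c["cy"]);cv2.imwrite("pics/w1.png",c["frame"][:,:,::-1])
E
```

```text
[ 0.63  0.22 -0.73  1.98  0.18  1.01  1.12] 65.70646984690485 321.8098014087693 205.06055361796982
```

View pics/w1.png

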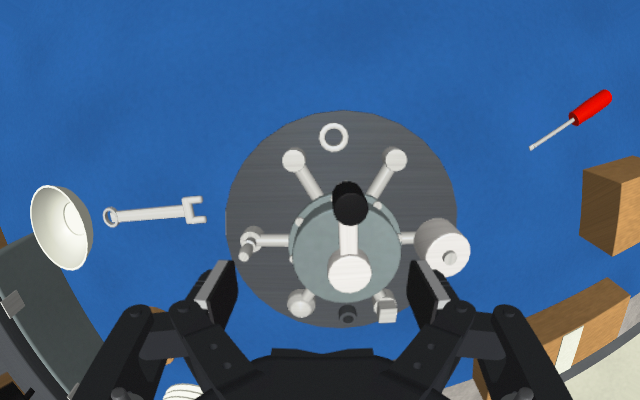

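The wrist picture shows the knob's top face at about (350,209) and the hub top at (350,273). The canister's stud is at (450,257), and the deck is centred at about (341,218).

Run:
```python
from h import *
import pickle
o,c=pickle.load(open("w1.pkl","rb"))
print(o["eef_pos"])
f=c["frame"].astype(int);hub=None
for n,u,v,z in(("knob",350,209,.1485),("stud",450,257,.088),("hub",350,273,.112)):
    print(n,wplane(o,c,u,v,z).round(4))
m=(f.max(2)<60).astype(np.uint8);m[:,:325]=0;m[:,375:]=0;m[:175]=0;m[230:]=0
ys,xs=np.nonzero(m);print(xs.min(),xs.max(),ys.min(),ys.max())
cs,_=cv2.findContours(m,cv2.RETR_EXTERNAL,cv2.CHAIN_APPROX_NONE);k=max(cs,key=cv2.contourArea)
for y in range(180,230,4): 
    r=xs[ys==y]; print(y,r.min() if len(r) else 0,r.max() if len(r) else 0)
```

```text
[ 0.47389674 -0.0521564   0.23110405]
knob [ 0.478  -0.03    0.1485]
stud [0.5833 0.0655 0.088 ]
hub [ 0.555  -0.0449  0.112 ]
332 367 181 224
180 0 0
184 339 356
188 335 360
192 332 362
196 333 363
200 333 365
204 332 367
208 333 367
212 334 366
216 336 365
220 339 361
224 345 354
228 0 0
```

>>> carry_out:
  targets: [0,2.5,22,0,3,0,0,0,-40,0,0,0,0,-40,0,0,0,0,-25,0,0,0,0,-10,0,0,0,0,0,0,100,0,0,0,0,130,0,0,0,0,130,0,0,0,0]
  newtons: 20

```text
t: 3.05
eef_pos: [0.4773, -0.0313, 0.1175]
tool_rot: [0.001, 0.107, 0.994, -0.0]
contact_force: [-0.8, -0.3, 0.2]
gripper_width: 0.51
grasp_force: 0.0
```

>>> carry_out:
  targets: [150,0,0,0,0,165,0,0,0,0,180,0,0,0,0,180,0,0,0,0,180,0,0,0,0]

```text
t: 3.55
eef_pos: [0.4767, -0.0309, 0.1167]
tool_rot: [0.0, 0.106, 0.994, 0.0]
contact_force: [-0.8, 1.8, 6.0]
gripper_width: 0.317
grasp_force: 20.9
```

>>> carry_out:
  targets: [180,0,0,-1,0,180,0,0,-0.5,0,180,0,0,0,0]

```text
t: 3.85
eef_pos: [0.4766, -0.0308, 0.1154]
tool_rot: [0.0, 0.106, 0.994, 0.0]
contact_force: [-3.2, 1.8, 9.7]
gripper_width: 0.317
grasp_force: 21.2
```

>>> carry_out:
  targets: [180,0,0,-1,0,180,0,0,-0.5,0,180,0,0,0,0]

```text
t: 4.15
eef_pos: [0.4765, -0.0308, 0.1139]
tool_rot: [0.0, 0.106, 0.994, -0.0]
contact_force: [-2.7, 1.2, 10.2]
gripper_width: 0.322
grasp_force: 21.3
```

```bash
cat >> h.py <<'E'
def arc(A,a0,a1,step,r=80):
    n=int(round(abs(a1-a0)/step));a=np.radians(np.linspace(a0,a1,n+1));p=np.c_[np.cos(a),np.sin(a)]*r
    return np.diff(p.round(1),axis=0).round(1).tolist()
E
python3 -c "
from h import *
print(arc(0,168,98,5))"
```

```text
[[1.8, 6.8], [2.3, 6.6], [2.9, 6.3], [3.5, 6.1], [3.9, 5.7], [4.4, 5.4], [4.9, 5.0], [5.3, 4.5], [5.7, 4.1], [6.0, 3.5], [6.3, 3.0], [6.6, 2.5], [6.7, 1.8], [6.9, 1.3]]
```

>>> carry_out:
  targets: [180,1.8,6.8,0,-5,180,2.3,6.6,0,-5,180,2.9,6.3,0,-5,180,0,0,0,0]

```text
t: 4.55
eef_pos: [0.4836, -0.0103, 0.114]
tool_rot: [0.0, 0.236, 0.972, -0.0]
contact_force: [-3.3, 2.4, 9.5]
gripper_width: 0.318
grasp_force: 21.3
```

>>> carry_out:
  targets: [180,3.5,6.1,0,-5,180,3.9,5.7,0,-5,180,4.4,5.4,0,-5,180,4.9,5.0,0,-5,180,5.3,4.5,0,-5,180,0,0,0,0]

```text
t: 5.15
eef_pos: [0.5057, 0.0168, 0.1141]
tool_rot: [-0.0, 0.441, 0.898, 0.0]
contact_force: [-3.9, 3.4, 9.2]
gripper_width: 0.32
grasp_force: 21.3
```

>>> carry_out:
  targets: [185,-0.5,0.7,-0.7,0,185,0,0,0,0,185,0,0,0,0]
  newtons: 40

```text
t: 5.45
eef_pos: [0.5054, 0.0167, 0.1135]
tool_rot: [0.0, 0.44, 0.898, 0.001]
contact_force: [-2.7, 2.9, 9.2]
gripper_width: 0.315
grasp_force: 39.2
```

>>> carry_out:
  targets: [185,5.7,4.1,0,-5,185,6.0,3.5,0,-5,185,6.3,3.0,0,-5,185,6.6,2.5,0,-5,185,6.7,1.8,0,-5,185,6.9,1.3,0,-5,185,0,0,0,0]

```text
t: 6.15
eef_pos: [0.5442, 0.0335, 0.1137]
tool_rot: [0.0, 0.658, 0.753, 0.001]
contact_force: [-3.3, 2.7, 9.5]
gripper_width: 0.315
grasp_force: 39.2
```

>>> carry_out:
  targets: [180,0,0,1,0,180,0,0,1,0,180,0,0,0,0]
  newtons: 20

```text
t: 6.45
eef_pos: [0.5439, 0.0333, 0.1158]
tool_rot: [0.0, 0.658, 0.753, 0.001]
contact_force: [-1.2, 3.4, 9.0]
gripper_width: 0.315
grasp_force: 39.1
```

>>> carry_out:
  targets: [180,0,0,1,0,180,0,0,0,0]

```text
t: 6.65
eef_pos: [0.5439, 0.0333, 0.1167]
tool_rot: [0.0, 0.658, 0.753, 0.001]
contact_force: [-2.3, 2.0, 9.0]
gripper_width: 0.314
grasp_force: 39.1
```

>>> carry_out:
  targets: [180,0,0,0.7,0,180,0,0,0,0]

```text
t: 6.85
eef_pos: [0.5437, 0.0331, 0.1169]
tool_rot: [0.0, 0.657, 0.753, 0.001]
contact_force: [-0.2, 2.7, 7.9]
gripper_width: 0.315
grasp_force: 38.9
```

>>> carry_out:
  targets: [180,0,0,-3,0,180,0,0,0,0,180,4.2,0.4,0,-3,180,0,0,0,0,180,0,0,4.6,0,180,0,0,0,0,180,0,0,0,0]

```text
t: 7.55
eef_pos: [0.5474, 0.033, 0.1175]
tool_rot: [-0.0, 0.677, 0.736, 0.0]
contact_force: [2.8, 2.2, -4.3]
gripper_width: 0.315
grasp_force: 37.9
```

>>> carry_out:
  targets: [180,0,0,-4.6,0,180,0,0,0,0,180,4.2,0.2,0,-3,180,0,0,0,0,180,0,0,4.6,0,180,0,0,0,0,180,0,0,0,0]

```text
t: 8.25
eef_pos: [0.5516, 0.0333, 0.1175]
tool_rot: [-0.0, 0.696, 0.718, 0.0]
contact_force: [3.3, 3.6, -5.8]
gripper_width: 0.316
grasp_force: 38.0
```

>>> carry_out:
  targets: [180,0,0,-4.6,0,180,0,0,0,0,180,4.2,0.0,0,-3,180,0,0,0,0,180,0,0,4.1,0,180,0,0,0,0,180,0,0,0,0]

```text
t: 8.95
eef_pos: [0.5559, 0.0334, 0.1174]
tool_rot: [-0.0, 0.715, 0.7, 0.001]
contact_force: [2.6, 4.5, -0.5]
gripper_width: 0.316
grasp_force: 38.3
```

>>> carry_out:
  targets: [180,0,0,-4.1,0,180,0,0,0,0,180,4.2,-0.2,0,-3,180,0,0,0,0,180,0,0,4.1,0,180,0,0,0,0,180,0,0,0,0]

```text
t: 9.65
eef_pos: [0.5601, 0.0333, 0.1174]
tool_rot: [-0.0, 0.733, 0.681, 0.001]
contact_force: [2.5, 5.5, 0.3]
gripper_width: 0.311
grasp_force: 38.3
```

>>> carry_out:
  targets: [180,0,0,-4.1,0,180,0,0,0,0,180,4.2,0.1,0,-3,180,0,0,0,0,180,0,0,4.1,0,180,0,0,0,0,180,0,0,0,0]

```text
t: 10.35
eef_pos: [0.5643, 0.033, 0.1174]
tool_rot: [-0.0, 0.75, 0.661, 0.0]
contact_force: [1.6, 4.7, 0.8]
gripper_width: 0.319
grasp_force: 38.4
```

>>> carry_out:
  targets: [180,0,0,-4.1,0,180,0,0,0,0,180,4.1,-0.3,0,-3,180,0,0,0,0,180,0,0,4.1,0,180,0,0,0,0,180,0,0,0,0]

```text
t: 11.05
eef_pos: [0.5685, 0.0325, 0.1174]
tool_rot: [0.0, 0.767, 0.641, 0.0]
contact_force: [3.0, 3.9, 1.3]
gripper_width: 0.312
grasp_force: 38.4
```

>>> carry_out:
  targets: [180,0,0,-4.1,0,180,0,0,0,0,180,4.1,-0.7,0,-3,180,0,0,0,0,180,0,0,4.3,0,180,0,0,0,0,180,0,0,0,0]

```text
t: 11.75
eef_pos: [0.5726, 0.0317, 0.1174]
tool_rot: [0.0, 0.784, 0.621, 0.0]
contact_force: [3.0, 3.6, -0.3]
gripper_width: 0.315
grasp_force: 38.3
```

>>> carry_out:
  targets: [180,0,0,-4.3,0,180,0,0,0,0,180,4.0,-1.0,0,-3,180,0,0,0,0,180,0,0,4.3,0,180,0,0,0,0,180,0,0,0,0]

```text
t: 12.45
eef_pos: [0.5766, 0.0307, 0.1174]
tool_rot: [0.0, 0.8, 0.6, 0.0]
contact_force: [3.0, 3.7, -0.1]
gripper_width: 0.319
grasp_force: 38.3
```

>>> carry_out:
  targets: [180,0,0,-4.3,0,180,0,0,0,0,180,4.0,-1.2,0,-3,180,0,0,0,0,180,0,0,4.3,0,180,0,0,0,0,180,0,0,0,0]

```text
t: 13.15
eef_pos: [0.5806, 0.0295, 0.1174]
tool_rot: [0.0, 0.815, 0.579, 0.0]
contact_force: [3.9, 4.0, -0.1]
gripper_width: 0.314
grasp_force: 38.4
```

>>> carry_out:
  targets: [180,0,0,-4.3,0,180,0,0,0,0,180,3.9,-1.4,0,-3,180,0,0,0,0,180,0,0,4.3,0,180,0,0,0,0,180,0,0,0,0]

```text
t: 13.85
eef_pos: [0.5846, 0.0281, 0.1174]
tool_rot: [0.0, 0.83, 0.557, 0.001]
contact_force: [3.2, 3.6, 0.9]
gripper_width: 0.313
grasp_force: 38.4
```

>>> carry_out:
  targets: [180,0,0,-4.3,0,180,0,0,0,0,180,3.8,-1.6,0,-3,180,0,0,0,0,180,0,0,4.3,0,180,0,0,0,0,180,0,0,0,0]

```text
t: 14.55
eef_pos: [0.5885, 0.0266, 0.1177]
tool_rot: [0.0, 0.844, 0.536, 0.001]
contact_force: [3.0, 4.2, 3.3]
gripper_width: 0.317
grasp_force: 38.6
```

>>> carry_out:
  targets: [180,0,0,-4.3,0,180,0,0,0,0,180,3.8,-1.8,0,-3,180,0,0,0,0,180,0,0,4.3,0,180,0,0,0,0,180,0,0,0,0]

```text
t: 15.25
eef_pos: [0.5925, 0.025, 0.1184]
tool_rot: [0.0, 0.858, 0.513, 0.001]
contact_force: [2.2, 4.0, 8.1]
gripper_width: 0.314
grasp_force: 39.0
```

>>> carry_out:
  targets: [180,0,0,1,0,180,0,0,1,0,180,0,0,0,0]

```text
t: 15.55
eef_pos: [0.5924, 0.0249, 0.1203]
tool_rot: [0.0, 0.858, 0.513, 0.001]
contact_force: [2.5, 3.3, 7.7]
gripper_width: 0.316
grasp_force: 39.0
```

>>> carry_out:
  targets: [180,0,0,1.5,0,180,0,0,1.5,0,180,0,0,0,0]

```text
t: 15.85
eef_pos: [0.5924, 0.0249, 0.1232]
tool_rot: [0.0, 0.858, 0.513, 0.001]
contact_force: [2.6, 4.7, 5.7]
gripper_width: 0.315
grasp_force: 38.9
```

>>> carry_out:
  targets: [180,0,0,1,0,180,0,0,0,0]

```text
t: 16.05
eef_pos: [0.5924, 0.0248, 0.1241]
tool_rot: [0.0, 0.858, 0.513, 0.001]
contact_force: [3.0, 4.0, 5.8]
gripper_width: 0.319
grasp_force: 38.8
```

>>> carry_out:
  targets: [180,0,0,0.5,0,180,0,0,0,0,160,0,0,0,0,140,0,0,0,0,110,0,0,0,0,60,0,0,0,0,0,0,0,0,0,0,0,0,0,0,0,0,0,0,0,0,0,0,10,0,0,0,0,40,0,0,0,0,50,0,0,0,0,10,0,0,0,0,0,0]
  newtons: 20

```text
t: 17.45
eef_pos: [0.5934, 0.0249, 0.2373]
tool_rot: [0.001, 0.858, 0.513, 0.003]
contact_force: [0.4, 0.2, -0.4]
gripper_width: 1.001
grasp_force: 0.0
```

Run:
```python
from h import *
import pickle
o=bot.get_obs();c=imaging.read_camera("wrist");pickle.dump((o,c),open("w2.pkl","wb"))
s=imaging.read_camera("scene");t=imaging.read_camera("top")
print(o["eef_pos"],o["contact_force"],o["q"].round(2))
a=cv2.resize(s["frame"][140:260,240:385],None,fx=3.3,fy=3.3,interpolation=cv2.INTER_CUBIC)
b=c["frame"]
im=np.zeros((600,800,3),np.uint8)
im[:396,:a.shape[1]]=a[:396]
im[:,479:]=0
bb=cv2.resize(b[60:360,160:480],None,fx=1,fy=1);im[:300,480:800]=bb
cv2.imwrite("pics/end.png",im[:396,:,::-1])
```

```text
[0.59335309 0.02486115 0.2372961 ] [ 0.38442964  0.15482125 -0.39575233] [ 0.05  0.35 -0.25  1.74  0.1   1.06 -0.73]
```

View pics/end.png

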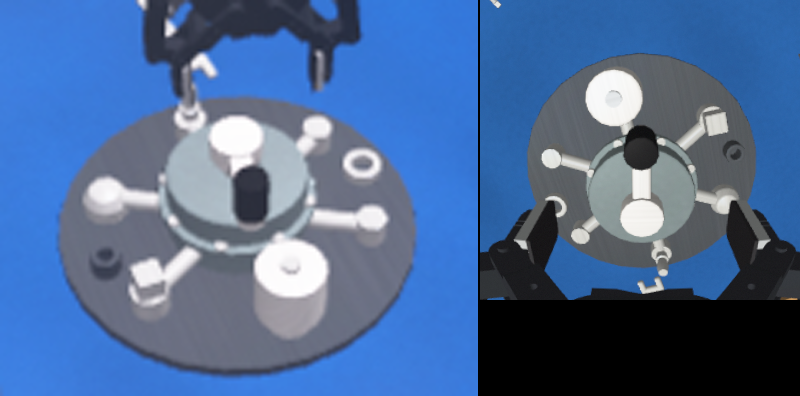

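The scene and wrist views show the knob released and pointing at the filter's port, with the collar, bushing and everything else undisturbed. I'll check its height by triangulation.

Run:
```python
from h import *
import pickle
o,c=pickle.load(open("w2.pkl","rb"));s=pickle.load(open("scene.pkl","rb"))
p1,p2=wplane(o,c,321,212,.2),wplane(o,c,321,212,.1)
o2,d2=ray(s,240+251/3.3,140+176/3.3);d1=p2-p1
k=np.linalg.lstsq(np.c_[d1,-d2],o2-p1,rcond=None)[0]
print((p1+k[0]*d1).round(4),(o2+k[1]*d2).round(4))
```

```text
[0.5958 0.028  0.1608] [0.5956 0.0282 0.1608]
```

```bash
python3 -c "
from station import bot
print(bot.hand_in())"
```

```text
the job is handed in; nothing more can be done
None
```

I handed the job in: the selector is turned the shorter way to the filter's port (-90°), sprung up in its notch there and let go, at about 17.5 s; the last pictures show nothing else moved, though I checked the lock only by the 7 mm rise and the knob height, not by feeling for a firm side.

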